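# Drive the spent filter out of its holder

### The arm

A 7-joint arm with a two-finger parallel gripper is mounted at the origin on the work surface. World frame = base frame: x ahead of the robot, y to its left, z up, the work surface at z = 0. Lengths are in m, angles in rad, forces in N, time in s.
With the tool pointing down it reaches from about 0.425 to 0.975 m from the base axis. Payload 16.7 kg.
Tool frame: the origin (TCP) lies at the very end of the fingers, on their centre line; the grasp point (between the pads) lies behind it (bot.hold_point_z is the z of the grasp point in the tool frame, in m); z points along the fingers, y is the line along which they close (so a half turn about z gives the same grasp; the last joint's range is limited). The gripper opens to 85 mm and grips with 20 to 120 N. Pads are 22 mm wide; open, the fingers measure 114 mm over their backs; the gripper's body (76 mm by 85 mm) begins 54 mm behind the grasp point. The pads swing forward as they close: fully open they stand 13 mm farther back than shut.
Start: joints at [-1.357, 0.426, 0.074, 1.606, -0.034, 1.111, -0.067], TCP at [0.24, 0.631, 0.206] pointing down, gripper open.
Joint ranges: [-2.85, 2.85], [-0.5, 2.14], [-1.23, 1.37], [0.21, 2.46], [-1.02, 4.16], [0.16, 2.05], [-2.73, 2.73]. Speed limits (rad/s): [1.89, 1.89, 2.39, 2.39, 3.01, 3.01, 3.01].

### API

Orientations are given as a 3x3 rotation matrix whose columns are the frame's x, y, z axes.
In Python, from plant import bot gives the robot as it stands.
- The arm moves only by the shell command python3 -m creep 'ROWS' [FORCE]. ROWS is JSON, a list of rows, each a list of 7 numbers: the turn, a rotation vector about the tool's x, y, z in degrees, then the shift along the tool's x, y, z in m, then the closure in counts, from 0 (fully open) to 255 (shut). In form: [[ax, ay, az, dx, dy, dz, claw], ...]. A call has 1 to 8 rows; each row shifts and turns the commanded pose from where the row before left it, along the tool's axes as they then stand; what a row does not reach is not made up. A row lasts 1/12 s, in which the tool goes at most 41.7 mm and 7.16 degrees, less where a joint would pass 70% of its speed; a pose out of reach is approached as far as the arm can. A call is refused whole if a number of a shift passes 0.0417 or a number of a turn 7.16, either way. A call with a gripper value outside its range is refused whole. The fingers move at their own pace and stop on an object; FORCE is the grip in N (left out, the last holds). Time passes only in rows, so rows that do not move let the fingers close. It gives the time, the measured TCP pose, the force, the opening and the grip force at its end, in the units of the state.
- bot.sense(): the state, without advancing time (a new reading comes with each control period).
- bot.grab_frame(name): name is "scene" or "side" or "wrist"; returns the picture (384x512x3 uint8, blue, green, red); there is no depth.
- bot.camera_info(name): a dict with "camera_matrix" (3x3 intrinsics, pixels), "D" ([k1, k2, p1, p2, k3] as OpenCV has them; the pictures are not rectified), "R" (3x3) and "t" (3): a world point X has camera coordinates R X + t. Camera axes: x right, y down, z forward; pixel columns grow to the right and rows downward; lengths in m; the calibration is good to about 2 mm. A picture is of the moment at which its call begins: read the wrist's pose just before it. camera_info takes no time and is no camera call; for the wrist camera it gives the pose at the moment of the call.
- bot.sign_off(): hands the job in; it is judged then, once.
The state is a dict: "clock": time; "joint_positions": joint angles; "qd": joint speeds; "tau": joint torques, N m; "position": TCP position; "orientation": TCP orientation; "wrist_force": force on the tool from outside, world axes, zero at the start; "wrist_torque": the same for the moment, N m; "width": opening from 0.0 (shut) to 1.0 (fully open); "grip_force": force on a finger pad.
Only numpy, scipy, OpenCV 4.12 (cv2) and the standard library are available. Lean on these libraries where they do the work, as an engineer would, in place of code of your own. Each camera call takes 0.05 s, during which the arm holds its last target. There are 200 camera calls.

### The job

Take the ejector rod (the one with the square wooden handle) out of its stand, feel for the off-centre hole in the holder's cap with the rod's foot and gently push the rod down through it until the black filter drops out below into the dish. Then draw the rod out and put it back, upright and fully down, in the empty hole of the stand. Never press hard on the cap or the filter, and leave everything else where it is.

Things in the scene. Friction and masses are not known exactly. Their poses are not given: they have to be found in the camera images.
- cap_center (a point): Centre of the upper face of the holder's square white cap (60 x 60 x 8 mm, level, 132 mm above the table). One round upright hole, 14.5 mm across, goes through the cap; its centre is 8 mm from this point in an unmeasured direction: the cap may be turned any way round, whatever this frame says, and stays so under working loads. Find the hole by touch or camera. The cap cracks above 40 N.
- filter_center (a point): Centre of the spent filter, a black cylinder 40 mm across, 30 mm high, about 60 g, upright in the bore, its top 3 to 7 mm below the cap's underside. Two spring grips hold it by friction: some 7 to 18 N slides it down, a little more if the rod rubs on the hole's edge. It drops free when its top is about 45 mm below the cap's upper face and is wholly out at 54 mm. It bears at most 40 N.
- dish_center (a point): Centre of the underside of the white dish on the holder's base plate (110 mm across, 30 mm high, fixed), straight below the cap's centre and 10 mm above the table; the filter drops into it from the bore.
- rod_handle (a point): Centre of the ejector rod's pale wooden handle, 26 x 26 mm, 45 mm high, sides along this frame's x and y; z up along the rod. Below it is a round steel shaft, 12 mm across, 105 mm long, with a 2 mm chamfer round its flat foot, 127.5 mm below this point. The rod (120 g) stands loosely upright in one of the stand's holes, foot on the hole's floor.
- rod_tip (a point): Centre of the flat foot of the ejector rod; z up along the rod towards the handle.
- stand_hole0 (a point): Centre of the mouth of one of the two upright round holes, 15 mm across and 40 mm deep, in the top of the fixed wooden stand (60 mm in x, 150 mm in y, 45 mm high). The ejector rod stands in one of the two, the dip probe in the other; which is which varies.
- stand_hole1 (a point): The same for the other hole, 80 mm from the first along the stand's y.
- probe_center (a point): Middle of the dip probe, a plain round grey stick 13 mm across with a round black head 18 mm across, 115 mm long in all, standing in the stand's other hole; leave it there.
- teabowl0_center (a point): Middle of a white tea bowl, 100 mm across and 55 mm high; leave it.
- teabowl1_center (a point): Middle of a second such tea bowl; leave it.
- spare_center (a point): Middle of the new spare filter, a white cylinder 40 mm across and 30 mm high standing on the table; leave it.
- pen_center (a point): Middle of a pen lying on the table, 140 mm long, 11 mm thick; leave it.
- rod: The whole ejector rod; origin at its foot, z along the rod to the handle.
- filter: The whole spent filter; origin at the middle of its lower face.
- holder: The whole holder, fixed; origin on the table below the cap's centre, z up. Under the cap a white 66 mm square block, 46 mm high, has an upright 42.5 mm bore on the cap's axis, open at the bottom 54 mm below the cap's upper face. It hangs on aluminium arms and columns along y, out to 95 mm either side, up to 127 mm high; the base plate is 150 x 190 mm. A white dish stands under the bore.
There are look-alikes about, which are no part of the job. What is meant by the rod is not orange, pink or turquoise, and is the larger of those in its own colour.

How it is judged:
On the way, in this order (a step that is already met when the one before it is completed fails the run):
1. the rod's foot has been put through the hole in the cap (z of rod_tip in the frame of cap_center below -0.009 m and horizontal distance between rod_tip and cap_center below 0.014 m), for 0.1 s.
2. the filter has been driven out of the bore into the dish, the rod still in the bore (horizontal distance between filter_center and dish_center below 0.05 m and z of filter_center in the frame of dish_center below 0.045 m and z of rod_tip in the frame of cap_center below -0.025 m and horizontal distance between rod_tip and cap_center below 0.02 m), for 0.1 s.
At the end, for the whole second after the job is handed in: The filter lies in the dish at rest (centre within 50 mm of the dish's axis, less than 45 mm above the dish's underside); the rod stands in a hole of the stand, its foot at least 30 mm down and within 6 mm of the hole's axis, within 0.15 rad of upright, released and at rest (horizontal distance between filter_center and dish_center below 0.05 m and z of filter_center in the frame of dish_center below 0.045 m and linear speed of each of filter, rod below 0.02 m/s and ((horizontal distance between rod_tip and stand_hole0 below 0.006 m and z of rod_tip in the frame of stand_hole0 below -0.03 m) or (horizontal distance between rod_tip and stand_hole1 below 0.006 m and z of rod_tip in the frame of stand_hole1 below -0.03 m)) and angle between rod's own z axis and vertical below 0.15 rad); the robot touches nothing.
It fails at once if the holder or its cap is pressed by the rod with more than 40 N (contact force between rod and holder above 40 N).
It fails at once if the filter is pressed by the rod with more than 40 N (contact force between rod and filter above 40 N).
It fails at once if the robot itself pushes the filter or knocks the holder (contact force between any of the arm, the fingers and holder above 5 N or contact force between the fingers and filter above 1 N).
It fails at once if the dip probe, a tea bowl, the spare filter or the pen is moved more than 25 mm (distance of any of probe_center, teabowl0_center, teabowl1_center, spare_center, pen_center from where it was at the start of the episode above 0.025 m).
It also fails if it takes over 72 s, if anything falls off the work surface, if the arm or the gripper's body presses on something with over 40 N, if the wrist force passes 120 N, or if a joint passes its speed limit or range.

## Working session

There is one attempt and no reset: what is moved stays moved. The work goes in short steps, Python scripts to look and compute and a shell command to move; the robot and the scene stay as the last step left them, time stands still between calls to the robot, and variables do not carry over. Pictures are saved under pics/ and viewed, at most 10 in all, crops included, and the job is handed in when it is done.

```bash
ls; mkdir -p pics; python3 - <<'E'
from plant import bot
import cv2,numpy as np
np.set_printoptions(precision=4,suppress=True)
s=bot.sense();print(s,bot.hold_point_z)
for n in("scene","side"):
    f=bot.grab_frame(n);cv2.imwrite(f"pics/{n}0.png",f)
    print(n,bot.camera_info(n))
E
```

```text
pics
{'clock': 0.0, 'joint_positions': array([-1.3575,  0.4268,  0.0738,  1.6066, -0.0341,  1.1108, -0.0671]), 'qd': array([-0.0006, -0.0011, -0.0004, -0.0004, -0.0004,  0.0026,  0.0004]), 'tau': array([  0.0011, -94.9843,   3.7625, -46.3504,   0.0195,   0.0102,
         0.    ]), 'position': array([0.2394, 0.6306, 0.2049]), 'orientation': array([[-0.9349,  0.3549, -0.0004],
       [ 0.3549,  0.9349, -0.0012],
       [-0.0001, -0.0013, -1.    ]]), 'wrist_force': array([-0.2281, -0.4763,  0.8954]), 'wrist_torque': array([ 0.0224, -0.0055,  0.0085]), 'grip_force': 0.0, 'width': 1.0025738748105784} -0.0187
scene {'camera_matrix': array([[490.3188,   0.    , 258.2249],
       [  0.    , 490.3188, 191.3736],
       [  0.    ,   0.    ,   1.    ]]), 'D': array([-0.0845,  0.    ,  0.    ,  0.    ,  0.    ]), 'R': array([[ 0.6882,  0.7254,  0.0122],
       [ 0.4601, -0.4233, -0.7805],
       [-0.561 ,  0.5427, -0.6251]]), 't': array([-0.3991, -0.1521,  1.5095])}
side {'camera_matrix': array([[475.7044,   0.    , 252.0242],
       [  0.    , 475.7044, 188.8381],
       [  0.    ,   0.    ,   1.    ]]), 'D': array([-0.0032,  0.    ,  0.    ,  0.    ,  0.    ]), 'R': array([[ 0.7432, -0.6691, -0.0008],
       [-0.4436, -0.4918, -0.7493],
       [ 0.5009,  0.5572, -0.6623]]), 't': array([-0.3929,  0.3531,  1.0461])}
```

View pics/scene0.png

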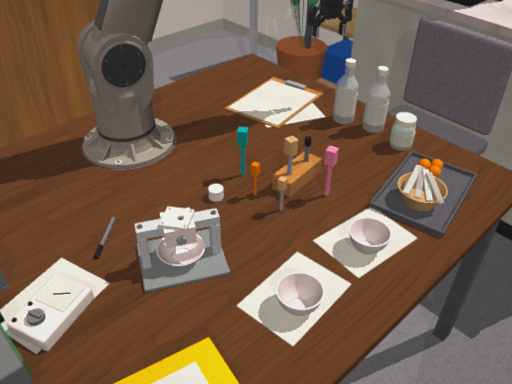

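View pics/side0.png

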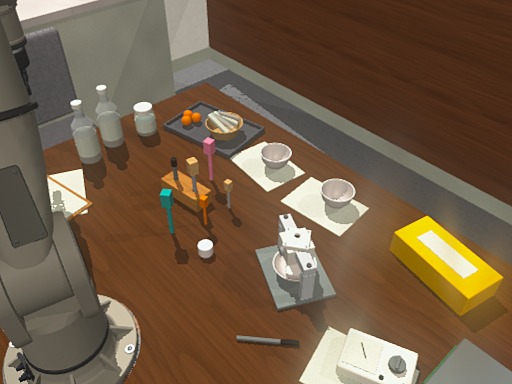

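The scene picture shows the stand near (298,172), with the large pale handle at (291,146), the probe at (307,145) and a small look-alike at (282,184). The cap is at (178,218). In the side picture the handle is at (193,167) and the cap at (296,238). I'll enlarge both areas.

```bash
python3 - <<'E'
import cv2,numpy as np
a=cv2.imread('pics/scene0.png');b=cv2.imread('pics/side0.png')
def c(i,x,y,w=80,h=60):return cv2.resize(i[y:y+h,x:x+w],(400,300),interpolation=cv2.INTER_CUBIC)
o=np.vstack([np.hstack([c(a,250,130,100,75),c(a,140,195)]),np.hstack([c(b,145,145,100,75),c(b,255,205)])])
cv2.imwrite('pics/crop0.png',o)
E
```

```text
(no output)
```

View pics/crop0.png

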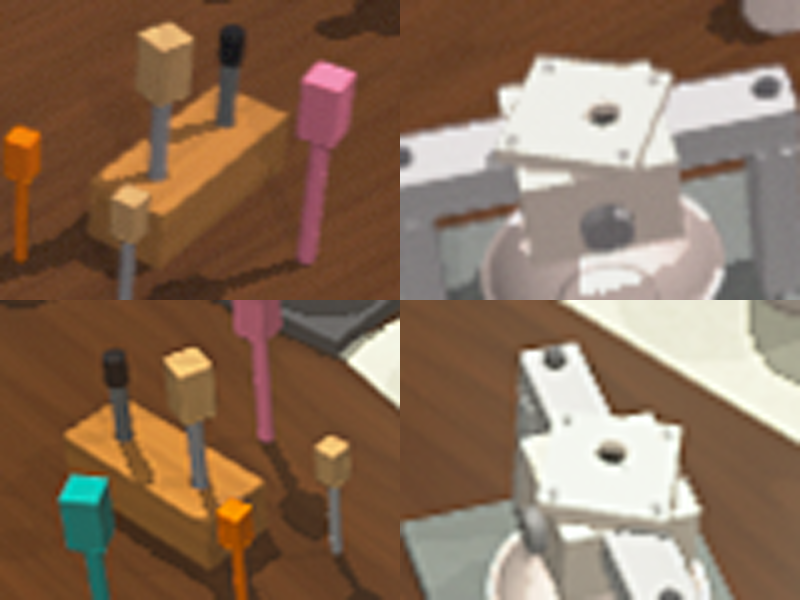

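The hole in the cap shows as a dark disc in both crops: about (180.6,217.8) in scene and (297.4,235.4) in side. The rod stands in the hole of the stand nearer to the holder, and its handle top is at about (291,139) and (192,159).

```bash
cat > h.py <<'E'
from plant import bot
import cv2,numpy as np
np.set_printoptions(precision=4,suppress=True)
def ray(n,uv,ci=None):
    ci=ci or bot.camera_info(n)
    p=cv2.undistortPoints(np.array([[uv]],float),ci["camera_matrix"],ci["D"])[0,0]
    R=ci["R"];return -R.T@ci["t"], R.T@np.array([p[0],p[1],1.])
def plane(n,uv,z,ci=None):
    c,d=ray(n,uv,ci);return c+d*(z-c[2])/d[2]
def tri(u1,u2):
    (c1,d1),(c2,d2)=ray("scene",u1),ray("side",u2)
    s=np.linalg.lstsq(np.c_[d1,-d2],c2-c1,rcond=None)[0]
    a,b=c1+d1*s[0],c2+d2*s[1];return (a+b)/2,np.linalg.norm(a-b)
E
python3 - <<'E'
from h import *
S=lambda x,y,ox,oy,k:(ox+x/k,oy+y/k)
def sc(l,k,ox,oy,dx,dy):return [S(x-dx,y-dy,ox,oy,k) for x,y in l]
for nm,a,b,z in[("hole",(603,114),(612,452),.132),("cap",(585,111),(609.5,464.5),.132)]:
    u=sc([a],5,140,195,400,0)[0];v=sc([b],5,255,205,400,300)[0]
    print(nm,tri(u,v),plane("scene",u,z),plane("side",v,z))
for nm,a,b,z in[("htop",(165,36),(188,359),.155),("mouth",(158,178),(199,487),.045)]:
    u=sc([a],4,250,130,0,0)[0];v=sc([b],4,145,145,0,300)[0]
    print(nm,tri(u,v),plane("scene",u,z),plane("side",v,z))
print("top corners scene");[print(plane("scene",u,.155)) for u in sc([(139,33),(163,24),(192,36),(168,48)],4,250,130,0,0)]
print("top corners side");[print(plane("side",u,.155)) for u in sc([(165,357),(198,348),(212,360),(180,370)],4,145,145,0,300)]
print("stand scene");[print(plane("scene",u,.045)) for u in sc([(90,182),(290,113),(160,210)],4,250,130,0,0)]
print("stand side");[print(plane("side",u,.045)) for u in sc([(66,433),(112,404),(264,483),(215,520)],4,145,145,0,300)]
print("teal/orange/pink handles side/scene: orange",plane("side",sc([(235,510)],4,145,145,0,300)[0],.1),plane("scene",sc([(22,140)],4,250,130,0,0)[0],.1))
print("pale small base scene",plane("scene",sc([(127,300)],4,250,130,0,0)[0],.03))
E
```

```text
hole (array([ 0.5179, -0.172 ,  0.1312]), np.float64(0.0005786378569224694)) [ 0.5186 -0.1721  0.132 ] [ 0.5172 -0.1728  0.132 ]
cap (array([ 0.5113, -0.1766,  0.1312]), np.float64(0.0007850342995657241)) [ 0.5118 -0.1766  0.132 ] [ 0.5106 -0.1776  0.132 ]
htop (array([0.4888, 0.2001, 0.1561]), np.float64(0.0009981381172235466)) [0.488  0.2006 0.155 ] [0.4898 0.202  0.155 ]
mouth (array([0.4874, 0.2026, 0.0398]), np.float64(0.0020209928414754155)) [0.4915 0.1987 0.045 ] [0.4838 0.1962 0.045 ]
top corners scene
[0.4744 0.1909 0.155 ]
[0.4773 0.21   0.155 ]
[0.4996 0.2134 0.155 ]
[0.499  0.1918 0.155 ]
top corners side
[0.4794 0.2144 0.155 ]
[0.5023 0.2073 0.155 ]
[0.5013 0.1901 0.155 ]
[0.4785 0.1959 0.155 ]
stand scene
[0.4638 0.162  0.045 ]
[0.5015 0.3226 0.045 ]
[0.5166 0.1742 0.045 ]
stand side
[0.4466 0.3107 0.045 ]
[0.4916 0.3159 0.045 ]
[0.5211 0.1683 0.045 ]
[0.4711 0.1606 0.045 ]
teal/orange/pink handles side/scene: orange [0.454  0.1093 0.1   ] [0.4537 0.1085 0.1   ]
pale small base scene [0.5539 0.1061 0.03  ]
```

Both views put the hole at (0.518, -0.1725), 8.0 mm from the cap centre and at the right height. The handle is at about (0.489, 0.201), with yaw still uncertain. I'll lift, travel above the handle and use the wrist camera.

```bash
python3 -m creep '[[0,0,0,0,0,-0.04,0],[0,0,0,0,0,-0.04,0],[0,0,0,-0.0322,-0.0261,0,0],[0,0,0,-0.0322,-0.0261,0,0],[0,0,0,-0.0322,-0.0261,0,0],[0,0,0,-0.0322,-0.0261,0,0],[0,0,0,-0.0322,-0.0261,0,0],[0,0,0,-0.0322,-0.0261,0,0]]' 40
python3 -m creep '[[0,0,0,-0.0322,-0.0261,0,0],[0,0,0,-0.0322,-0.0261,0,0],[0,0,0,-0.0322,-0.0261,0,0],[0,0,0,-0.0322,-0.0261,0,0],[0,0,0,-0.0322,-0.0261,0,0],[0,0,0,-0.0322,-0.0261,0,0],[0,0,-6.4,0,0,0,0],[0,0,-6.4,0,0,0,0]]'
python3 -m creep '[[0,0,-6.4,0,0,0,0],[0,0,-6.4,0,0,0,0],[0,0,-6.4,0,0,0,0],[0,0,0,0,0,0,0],[0,0,0,0,0,0,0],[0,0,0,0,0,0,0]]'
python3 - <<'E'
from h import *
print(bot.sense()["position"],bot.sense()["orientation"])
ci=bot.camera_info("wrist");f=bot.grab_frame("wrist");cv2.imwrite("pics/w0.png",f)
import pickle;pickle.dump(ci,open("w0.pkl","wb"))
for p in[(.489,.201,.155),(.484,.239,.045)]:
    print(cv2.projectPoints(np.array([p]),cv2.Rodrigues(ci["R"])[0],ci["t"],ci["camera_matrix"],ci["D"])[0].ravel())
E
```

```text
clock: 0.77
position: [0.3651, 0.414, 0.2854]
orientation: [[-0.935, 0.355, -0.0], [0.355, 0.935, -0.0], [0.0, -0.0, -1.0]]
wrist_force: [1.4, 0.2, -0.3]
width: 1.0
grip_force: 0.0
clock: 1.43
position: [0.4906, 0.1984, 0.2855]
orientation: [[-0.99, 0.139, -0.0], [0.139, 0.99, -0.0], [0.0, -0.0, -1.0]]
wrist_force: [-0.1, 0.8, -0.2]
width: 0.999
grip_force: 0.0
clock: 1.93
position: [0.4895, 0.201, 0.2855]
orientation: [[-0.982, -0.191, -0.0], [-0.191, 0.982, -0.0], [0.0, -0.0, -1.0]]
wrist_force: [-0.1, -0.4, 0.6]
width: 1.003
grip_force: 0.0
[0.4895 0.201  0.2855] [[-0.9817 -0.1905 -0.0003]
 [-0.1905  0.9817 -0.0002]
 [ 0.0003 -0.0001 -1.    ]]
[256.3249 184.3322]
[281.3667 169.6862]
```

View pics/w0.png

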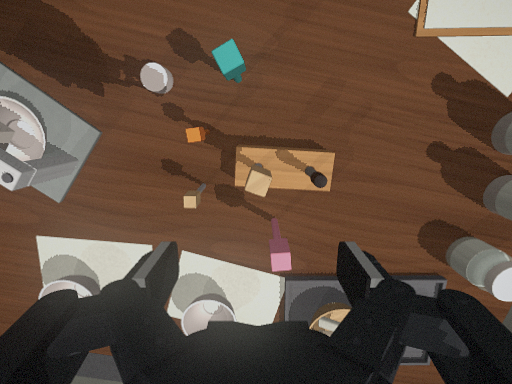

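The wrist picture shows the handle top at about (258,181), turned roughly 17° in the image relative to the stand (stand at (285,168), probe head at (318,179)). I'll measure it by segmentation.

```bash
python3 - <<'E'
from h import *
import pickle;ci=pickle.load(open("w0.pkl","rb"))
f=cv2.imread("pics/w0.png");hsv=cv2.cvtColor(f,cv2.COLOR_BGR2HSV)
print(hsv[181,258],hsv[160,290],hsv[185,245],hsv[188,300])
top=hsv[181,258].astype(int)
m=((hsv[...,2]>top[2]-25)&(abs(hsv[...,1].astype(int)-top[1])<35)&(abs(hsv[...,0].astype(int)-top[0])<8)).astype(np.uint8)*255
n,l,st,c=cv2.connectedComponentsWithStats(m);k=l[181,258];print(st[k],c[k])
pts=np.argwhere(l==k)[:,::-1].astype(np.float32);r=cv2.minAreaRect(pts);print(r)
b=cv2.boxPoints(r);W=np.array([plane("wrist",q,.155,ci) for q in b]);print(W)
E=np.diff(np.vstack([W,W[:1]]),axis=0);print(np.linalg.norm(E,axis=1),np.degrees(np.arctan2(E[:,1],E[:,0])),W.mean(0),plane("wrist",c[k],.155,ci))
o=cv2.resize(f[140:215,220:345],(750,450),interpolation=cv2.INTER_CUBIC);cv2.imwrite("pics/w0c.png",o)
E
```

```text
[ 17  90 203] [ 15 142 129] [ 15 117 133] [ 15 128 195]
[245 171  27  26 446] [257.9215 183.3072]
((258.1369934082031, 183.30136108398438), (21.535572052001953, 21.067407608032227), 20.556045532226562)
[[0.4975 0.1886 0.155 ]
 [0.4733 0.1927 0.155 ]
 [0.4774 0.2169 0.155 ]
 [0.5019 0.2132 0.155 ]]
[0.0246 0.0245 0.0248 0.025 ] [ 170.3625   80.2528   -8.4378 -100.2018] [0.4875 0.2028 0.155 ] [0.4875 0.2026 0.155 ]
```

View pics/w0c.png

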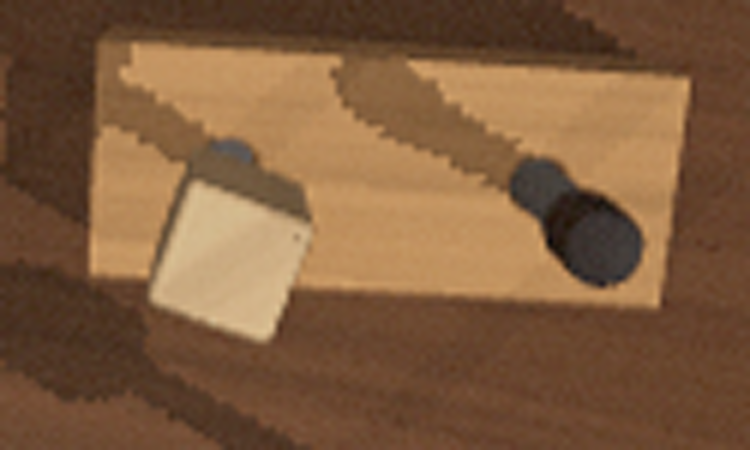

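Handle centre is (0.488, 0.202), and its y axis points at 80.5° in the world. That means turning the tool +20.5° about its z and descending about 0.17 m.

```bash
python3 -m creep '[[0,0,6.8,0,0,0,0],[0,0,6.8,0,0,0,0],[0,0,6.9,0,0,0,0],[0,0,0,0.0016,0.0007,0.035,0],[0,0,0,0,0,0.035,0],[0,0,0,0,0,0.035,0],[0,0,0,0,0,0.035,0],[0,0,0,0,0,0.03,0]]' 80
python3 -m creep '[[0,0,0,0,0,0,0],[0,0,0,0,0,0,120],[0,0,0,0,0,0,150],[0,0,0,0,0,0,255],[0,0,0,0,0,0,255],[0,0,0,0,0,0,255],[0,0,0,0,0,0,255],[0,0,0,0,0,0,255]]' 80
python3 -m creep '[[0,0,0,0,0,0,255],[0,0,0,0,0,0,255],[0,0,0,0,0,0,255],[0,0,0,0,0,0,255]]'
```

```text
clock: 2.65
position: [0.4876, 0.2018, 0.1137]
orientation: [[-0.986, 0.164, -0.0], [0.164, 0.986, -0.0], [0.0, -0.001, -1.0]]
wrist_force: [1.0, 1.2, -0.5]
width: 1.002
grip_force: 0.0
clock: 3.32
position: [0.4893, 0.2025, 0.1172]
orientation: [[-0.987, 0.162, 0.002], [0.162, 0.987, 0.002], [-0.002, 0.002, -1.0]]
wrist_force: [-0.2, -0.4, 12.4]
width: 0.28
grip_force: 78.3
clock: 3.65
position: [0.4893, 0.2025, 0.1172]
orientation: [[-0.987, 0.162, 0.002], [0.162, 0.987, 0.002], [-0.002, 0.002, -1.0]]
wrist_force: [-0.8, -2.0, 11.4]
width: 0.275
grip_force: 78.3
```

```bash
python3 -m creep '[[0,0,0,0,0,-0.005,255],[0,0,0,0,0,-0.015,255],[0,0,0,0,0,-0.03,255],[0,0,0,0,0,-0.04,255],[0,0,0,0,0,-0.04,255],[0,0,0,0,0,-0.04,255],[0,0,0,0,0,-0.04,255],[0,0,0,0,0,0,255]]'
python3 -m creep '[[0,0,0,0,0,0,255],[0,0,0,0,0,0,255],[0,0,0,0,0,0,255]]'
python3 - <<'E'
from h import *
s=bot.sense();print(s["position"],s["orientation"])
fs=[bot.grab_frame(n) for n in("scene","side")]
o=[]
for n,f in zip(("scene","side"),fs):
    cv2.imwrite(f"pics/{n}1.png",f);ci=bot.camera_info(n)
    p=s["position"]-np.array([0,0,.112])
    u=cv2.projectPoints(p[None],cv2.Rodrigues(ci["R"])[0],ci["t"],ci["camera_matrix"],ci["D"])[0].ravel();print(n,u)
    x,y=int(u[0])-40,int(u[1])-75;print(x,y)
    o.append(cv2.resize(f[y:y+120,x:x+80],(400,600),interpolation=cv2.INTER_CUBIC))
cv2.imwrite("pics/tip1.png",np.hstack(o))
E
```

```text
clock: 4.32
position: [0.4905, 0.2028, 0.3338]
orientation: [[-0.987, 0.162, 0.008], [0.162, 0.987, 0.006], [-0.007, 0.007, -1.0]]
wrist_force: [0.2, 1.0, -1.2]
width: 0.274
grip_force: 79.2
clock: 4.57
position: [0.4875, 0.2017, 0.3246]
orientation: [[-0.987, 0.161, -0.001], [0.161, 0.987, -0.001], [0.001, -0.001, -1.0]]
wrist_force: [-0.2, 0.3, -2.0]
width: 0.279
grip_force: 79.2
[0.4875 0.2017 0.3246] [[-0.9869  0.1614 -0.0015]
 [ 0.1614  0.9869 -0.001 ]
 [ 0.0013 -0.0012 -1.    ]]
scene [292.6566 119.0986]
252 44
side [189.545  142.9915]
149 67
```

View pics/tip1.png

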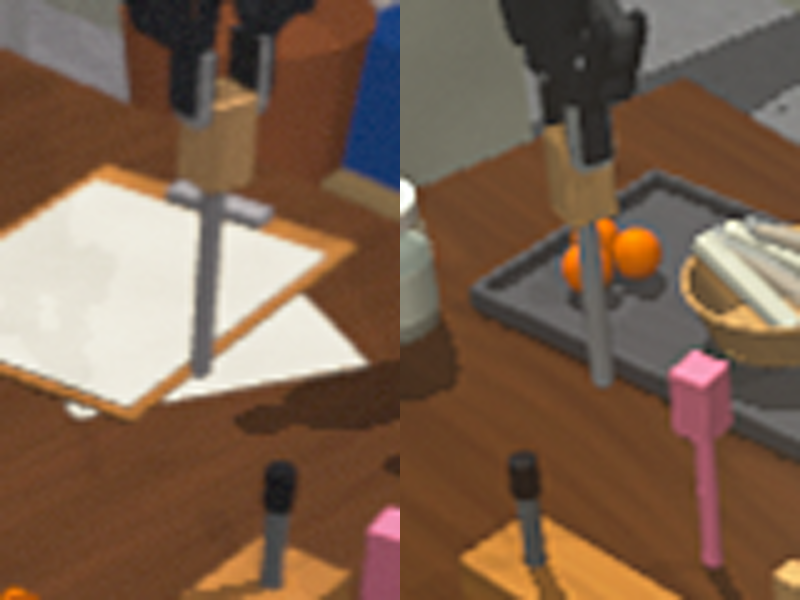

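The rod hangs straight in the gripper, with its foot at scene (292.2,118.6) and side (189.4,143.6). That is within 0.6 px of the predicted point. I'll triangulate it and work out the transfer.

```bash
python3 - <<'E'
from h import *
s=bot.sense();p=s["position"];R=s["orientation"]
t,e=tri((292.2,118.6),(189.4,143.6));print(t,e,t-p)
# mid shaft at handle bottom: scene(210,197) side(589,222)
b,e=tri((252+42,44+39.4),(149+189/5,67+222/5));print(b,e,b-p)
d=np.array([.518,-.1725,p[2]-.03])-p
print(R.T@d)
E
```

```text
[0.4861 0.201  0.2128] 0.0018089942505977138 [-0.0016 -0.0008 -0.1117]
[0.4877 0.1987 0.3112] 0.0010317980850089148 [ 0.0001 -0.003  -0.0133]
[-0.0904 -0.3644  0.0304]
```

```bash
python3 -m creep '[[0,0,0,-0.0045,-0.018,0,255],[0,0,0,-0.009,-0.0364,0,255],[0,0,0,-0.009,-0.0364,0,255],[0,0,0,-0.009,-0.0364,0,255],[0,0,0,-0.009,-0.0364,0,255],[0,0,0,-0.009,-0.0364,0,255],[0,0,0,-0.009,-0.0364,0,255],[0,0,0,-0.009,-0.0364,0,255]]'
python3 -m creep '[[0,0,0,-0.009,-0.0364,0,255],[0,0,0,-0.009,-0.0364,0,255],[0,0,0,-0.0055,-0.0184,0,255],[0,0,0,0,0,0.035,255],[0,0,0,0,0,0.03,255],[0,0,0,0,0,0,255],[0,0,0,0,0,0,255],[0,0,0,0,0,0,255]]'
python3 - <<'E'
from h import *
s=bot.sense();print(s["position"],s["wrist_force"]);print(s["orientation"].T@(np.array([.519,-.172,.2595])-s["position"]))
o=[]
for n in("scene","side"):
    f=bot.grab_frame(n);cv2.imwrite(f"pics/{n}2.png",f);ci=bot.camera_info(n)
    u=cv2.projectPoints(np.array([[.518,-.1725,.135]]),cv2.Rodrigues(ci["R"])[0],ci["t"],ci["camera_matrix"],ci["D"])[0].ravel()
    x,y=int(u[0])-25,int(u[1])-50;print(n,u,x,y)
    o.append(cv2.resize(f[y:y+75,x:x+50],(400,600),interpolation=cv2.INTER_CUBIC))
cv2.imwrite("pics/tip2.png",np.hstack(o))
E
```

```text
clock: 5.33
position: [0.5101, -0.08, 0.3251]
orientation: [[-0.987, 0.161, -0.001], [0.161, 0.987, -0.0], [0.001, -0.0, -1.0]]
wrist_force: [1.4, 0.2, -0.8]
width: 0.279
grip_force: 79.1
clock: 6.0
position: [0.5197, -0.1719, 0.2618]
orientation: [[-0.987, 0.161, 0.0], [0.161, 0.987, -0.0], [-0.0, -0.0, -1.0]]
wrist_force: [0.5, -0.1, -0.7]
width: 0.278
grip_force: 79.1
[ 0.5197 -0.1719  0.2618] [ 0.5282 -0.1124 -0.7341]
[ 0.0007 -0.0002  0.0023]
scene [180.1635 216.6911] 155 166
side [297.6132 234.3013] 272 184
```

View pics/tip2.png

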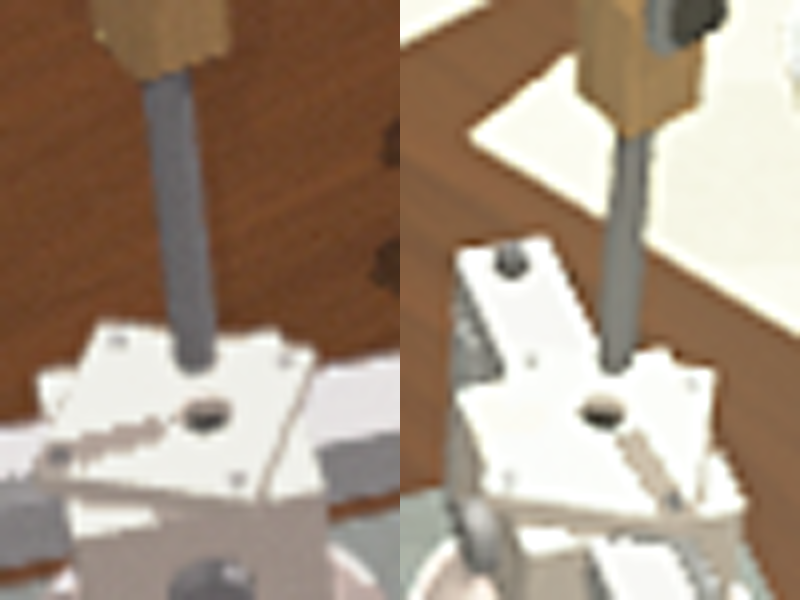

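The rod's foot is at crop (196,362) in scene and (614,364) in side. The hole is at (207,415) in scene and (603,410) in side, so the foot is close to above the hole. I'll compute the offset.

```bash
python3 - <<'E'
from h import *
g=lambda x,y,a,b:(a+x/8,b+y/8)
t,e=tri(g(196,362,155,166),g(214,364,272,184));h,e2=tri(g(207,415,155,166),g(203,410,272,184))
print(t,e,h,e2,h-t); print(bot.sense()["orientation"].T@(h-t))
print(plane("scene",g(207,415,155,166),.132),plane("side",g(203,410,272,184),.132))
print(plane("scene",g(196,362,155,166),.1496),plane("side",g(214,364,272,184),.1496))
E
```

```text
[ 0.5192 -0.1735  0.1515] 0.00037713948094995995 [ 0.5184 -0.1715  0.131 ] 0.0005055596757474345 [-0.0008  0.0019 -0.0205]
[0.0012 0.0018 0.0205]
[ 0.5192 -0.1718  0.132 ] [ 0.5175 -0.1724  0.132 ]
[ 0.5172 -0.1721  0.1496] [ 0.5205 -0.1725  0.1496]
```

```bash
python3 -m creep '[[0,0,0,0.0008,0.001,0.004,255],[0,0,0,0,0,0.004,255],[0,0,0,0,0,0.004,255],[0,0,0,0,0,0.002,255],[0,0,0,0,0,0.002,255],[0,0,0,0,0,0.002,255],[0,0,0,0,0,0,255],[0,0,0,0,0,0,255]]'
python3 -m creep '[[0,0,0,0,0,0.001,255],[0,0,0,0,0,0.001,255],[0,0,0,0,0,0.001,255],[0,0,0,0,0,0,255],[0,0,0,0,0,0,255]]'
```

```text
clock: 6.77
position: [0.5185, -0.1709, 0.2425]
orientation: [[-0.987, 0.162, -0.0], [0.162, 0.987, -0.0], [0.0, -0.0, -1.0]]
wrist_force: [-0.5, 0.8, -0.8]
width: 0.274
grip_force: 79.1
clock: 7.18
position: [0.5186, -0.1708, 0.2396]
orientation: [[-0.987, 0.161, -0.0], [0.161, 0.987, -0.0], [0.0, -0.0, -1.0]]
wrist_force: [-0.2, -0.2, -0.8]
width: 0.276
grip_force: 79.1
```

There is no contact with the foot about 4.6 mm below the cap face, so it is in the hole. Going on gently.

```bash
python3 -m creep '[[0,0,0,0,0,0.001,255],[0,0,0,0,0,0.001,255],[0,0,0,0,0,0.001,255],[0,0,0,0,0,0.001,255],[0,0,0,0,0,0.001,255],[0,0,0,0,0,0,255],[0,0,0,0,0,0,255]]'
python3 -m creep '[[0,0,0,0,0,0.001,255],[0,0,0,0,0,0.001,255],[0,0,0,0,0,0.001,255],[0,0,0,0,0,0,255],[0,0,0,0,0,0,255]]'
```

```text
clock: 7.77
position: [0.5185, -0.1708, 0.2346]
orientation: [[-0.987, 0.161, -0.0], [0.161, 0.987, -0.0], [0.0, -0.0, -1.0]]
wrist_force: [0.7, 0.0, -1.0]
width: 0.279
grip_force: 79.1
clock: 8.18
position: [0.5187, -0.1708, 0.2317]
orientation: [[-0.987, 0.161, 0.0], [0.161, 0.987, -0.0], [-0.0, 0.0, -1.0]]
wrist_force: [0.1, 0.1, 1.5]
width: 0.28
grip_force: 79.4
```

Contact with the filter begins at about 12.5 mm depth, as expected. Now pushing.

```bash
for i in 1; do :; done; python3 -m creep '[[0,0,0,0,0,0.001,255],[0,0,0,0,0,0.001,255],[0,0,0,0,0,0.001,255],[0,0,0,0,0,0.001,255],[0,0,0,0,0,0,255]]'
python3 -m creep '[[0,0,0,0,0,0.001,255],[0,0,0,0,0,0.001,255],[0,0,0,0,0,0.001,255],[0,0,0,0,0,0,255],[0,0,0,0,0,0,255]]'
```

```text
clock: 8.6
position: [0.5192, -0.1705, 0.228]
orientation: [[-0.987, 0.161, 0.001], [0.161, 0.987, 0.0], [-0.001, 0.0, -1.0]]
wrist_force: [1.1, 1.4, 6.6]
width: 0.279
grip_force: 80.1
clock: 9.02
position: [0.5192, -0.1705, 0.2251]
orientation: [[-0.987, 0.161, 0.001], [0.161, 0.987, 0.0], [-0.001, 0.001, -1.0]]
wrist_force: [0.4, 2.2, 7.0]
width: 0.28
grip_force: 80.3
```

Sliding at about 8 N with a small side force. Continuing at the same pace.

```bash
python3 -m creep '[[0,0,0,0,0,0.001,255],[0,0,0,0,0,0.001,255],[0,0,0,0,0,0.001,255],[0,0,0,0,0,0.001,255],[0,0,0,0,0,0.001,255],[0,0,0,0,0,0.001,255],[0,0,0,0,0,0.001,255],[0,0,0,0,0,0.001,255]]'
python3 -m creep '[[0,0,0,0,0,0.001,255],[0,0,0,0,0,0.001,255],[0,0,0,0,0,0.001,255],[0,0,0,0,0,0.001,255],[0,0,0,0,0,0.001,255],[0,0,0,0,0,0.001,255],[0,0,0,0,0,0.001,255],[0,0,0,0,0,0.001,255]]'
```

```text
clock: 9.68
position: [0.5194, -0.1706, 0.2173]
orientation: [[-0.987, 0.161, 0.002], [0.161, 0.987, 0.0], [-0.002, 0.001, -1.0]]
wrist_force: [-0.1, 2.3, 9.6]
width: 0.277
grip_force: 80.5
clock: 10.35
position: [0.5194, -0.1706, 0.2093]
orientation: [[-0.987, 0.161, 0.002], [0.161, 0.987, 0.0], [-0.002, 0.001, -1.0]]
wrist_force: [0.3, 2.7, 9.5]
width: 0.281
grip_force: 80.4
```

```bash
python3 -m creep '[[0,0,0,0,0.0005,0.001,255],[0,0,0,0,0,0.001,255],[0,0,0,0,0,0.001,255],[0,0,0,0,0,0.001,255],[0,0,0,0,0,0.001,255],[0,0,0,0,0,0.001,255],[0,0,0,0,0,0.001,255],[0,0,0,0,0,0.001,255]]'
python3 -m creep '[[0,0,0,0,0,0.001,255],[0,0,0,0,0,0.001,255],[0,0,0,0,0,0.001,255],[0,0,0,0,0,0.001,255],[0,0,0,0,0,0.001,255],[0,0,0,0,0,0.001,255],[0,0,0,0,0,0,255],[0,0,0,0,0,0,255]]'
```

```text
clock: 11.02
position: [0.5194, -0.1704, 0.2013]
orientation: [[-0.987, 0.161, 0.002], [0.161, 0.987, 0.0], [-0.002, 0.0, -1.0]]
wrist_force: [-1.0, 0.7, 10.5]
width: 0.282
grip_force: 80.5
clock: 11.68
position: [0.5186, -0.1703, 0.1945]
orientation: [[-0.987, 0.161, -0.0], [0.161, 0.987, -0.0], [0.0, -0.0, -1.0]]
wrist_force: [-0.7, 0.2, -0.2]
width: 0.28
grip_force: 79.1
```

The force fell to zero at about 50 mm depth, so the filter seems free. I'll go down to 55 mm and look.

```bash
python3 -m creep '[[0,0,0,0,0,0.001,255],[0,0,0,0,0,0.001,255],[0,0,0,0,0,0.001,255],[0,0,0,0,0,0.001,255],[0,0,0,0,0,0.001,255],[0,0,0,0,0,0,255],[0,0,0,0,0,0,255],[0,0,0,0,0,0,255]]'
python3 - <<'E'
from h import *
o=[]
for n,(x,y) in(("scene",(140,190)),("side",(255,210))):
    f=bot.grab_frame(n);cv2.imwrite(f"pics/{n}3.png",f);o.append(cv2.resize(f[y:y+90,x:x+80],(400,450),interpolation=cv2.INTER_CUBIC))
cv2.imwrite("pics/dish3.png",np.hstack(o))
E
```

```text
clock: 12.35
position: [0.5187, -0.1703, 0.1897]
orientation: [[-0.987, 0.161, -0.0], [0.161, 0.987, -0.0], [0.0, -0.0, -1.0]]
wrist_force: [0.3, 0.7, -1.1]
width: 0.279
grip_force: 79.1
```

View pics/dish3.png

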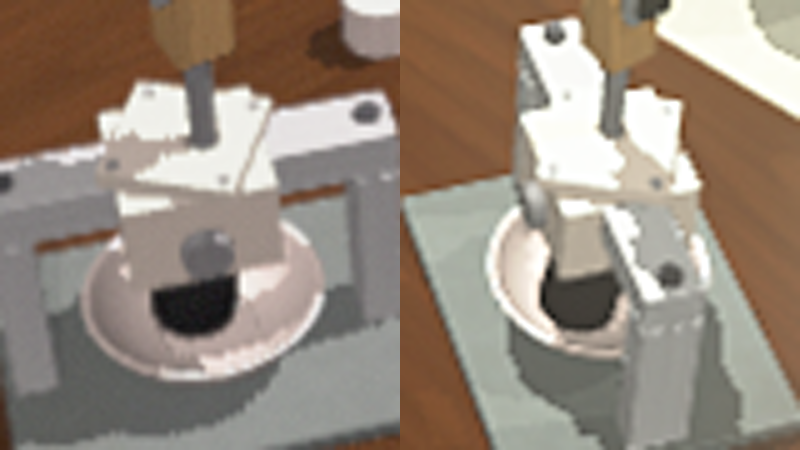

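The black filter lies in the dish, with its centre at about (195,305) in the scene crop and (578,295) in the side crop, and the rod is still in the bore. Now I'll draw the rod straight up and carry it back.

```bash
python3 -m creep '[[0,0,0,0,0,-0.004,255],[0,0,0,0,0,-0.008,255],[0,0,0,0,0,-0.012,255],[0,0,0,0,0,-0.015,255],[0,0,0,0,0,-0.016,255],[0,0,0,0,0,-0.02,255],[0,0,0,0,0,-0.03,255],[0,0,0,0,0,-0.03,255]]'
python3 -m creep '[[0,0,0,0,0,0,255],[0,0,0,0.0045,0.018,0,255],[0,0,0,0.009,0.0363,0,255],[0,0,0,0.009,0.0363,0,255],[0,0,0,0.009,0.0363,0,255],[0,0,0,0.009,0.0363,0,255],[0,0,0,0.009,0.0363,0,255],[0,0,0,0.009,0.0363,0,255]]'
python3 -m creep '[[0,0,0,0.009,0.0363,0,255],[0,0,0,0.009,0.0363,0,255],[0,0,0,0.009,0.0363,0,255],[0,0,0,0.0038,0.0182,0,255],[0,0,0,0,0,0,255],[0,0,0,0,0,0,255],[0,0,0,0,0,0,255]]'
python3 - <<'E'
from h import *
s=bot.sense();print(s["position"]);print(s["orientation"].T@(np.array([.489,.2022,.16])-s["position"]))
E
```

```text
clock: 13.12
position: [0.5182, -0.1705, 0.3268]
orientation: [[-0.987, 0.162, -0.0], [0.162, 0.987, -0.0], [-0.0, -0.0, -1.0]]
wrist_force: [0.7, 0.5, -0.6]
width: 0.275
grip_force: 79.1
clock: 13.78
position: [0.4986, 0.0734, 0.3259]
orientation: [[-0.987, 0.162, 0.002], [0.162, 0.987, 0.001], [-0.001, 0.001, -1.0]]
wrist_force: [1.8, 0.4, -1.8]
width: 0.279
grip_force: 79.2
clock: 14.37
position: [0.4894, 0.2015, 0.3253]
orientation: [[-0.987, 0.162, 0.001], [0.162, 0.987, 0.0], [-0.001, 0.0, -1.0]]
wrist_force: [0.6, 0.0, -1.4]
width: 0.28
grip_force: 79.2
[0.4894 0.2015 0.3253]
[0.0006 0.0006 0.1653]
```

```bash
python3 -m creep '[[0,0,0,0.0006,0.0006,0.02,255],[0,0,0,0,0,0.035,255],[0,0,0,0,0,0.035,255],[0,0,0,0,0,0.035,255],[0,0,0,0,0,0.025,255],[0,0,0,0,0,0.007,255],[0,0,0,0,0,0,255],[0,0,0,0,0,0,255]]'
python3 - <<'E'
from h import *
print(bot.sense()["position"]);o=[]
for n in("scene","side"):
    f=bot.grab_frame(n);cv2.imwrite(f"pics/{n}4.png",f);ci=bot.camera_info(n)
    u=cv2.projectPoints(np.array([[.489,.202,.05]]),cv2.Rodrigues(ci["R"])[0],ci["t"],ci["camera_matrix"],ci["D"])[0].ravel()
    x,y=int(u[0])-25,int(u[1])-40;print(n,u,x,y)
    o.append(cv2.resize(f[y:y+65,x:x+50],(400,520),interpolation=cv2.INTER_CUBIC))
cv2.imwrite("pics/stand4.png",np.hstack(o))
E
```

```text
clock: 15.03
position: [0.4895, 0.2025, 0.169]
orientation: [[-0.987, 0.163, 0.001], [0.163, 0.987, 0.0], [-0.001, 0.001, -1.0]]
wrist_force: [-0.5, -0.3, -0.2]
width: 0.279
grip_force: 79.1
[0.4895 0.2025 0.169 ]
scene [289.7717 172.0997] 264 132
side [194.8588 188.6446] 169 148
```

View pics/stand4.png

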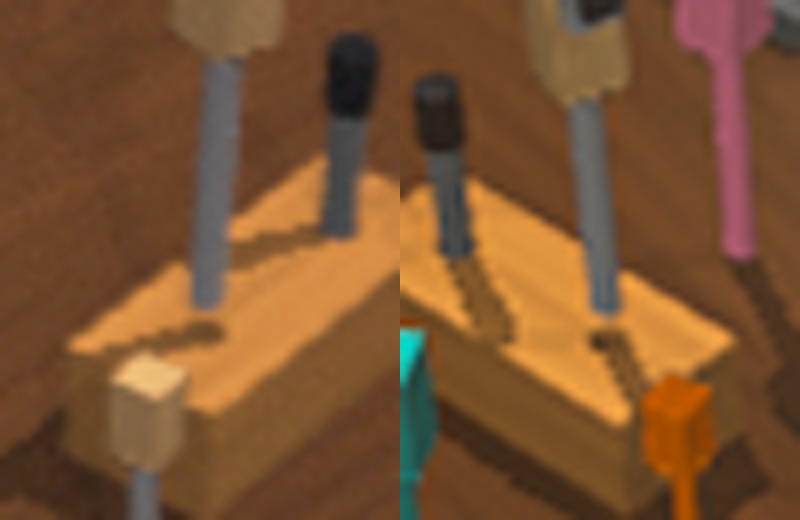

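The foot is at (206,303) and (605,308) in the crops, about 12 mm above the dark mouth of the empty hole at (205,332) and (602,340), and lined up with it. Lowering gently.

```bash
python3 -m creep '[[0,0,0,0,0,0.004,255],[0,0,0,0,0,0.003,255],[0,0,0,0,0,0.002,255],[0,0,0,0,0,0.002,255],[0,0,0,0,0,0.002,255],[0,0,0,0,0,0.002,255],[0,0,0,0,0,0.002,255],[0,0,0,0,0,0,255]]'
python3 -m creep '[[0,0,0,0,0,0.002,255],[0,0,0,0,0,0.002,255],[0,0,0,0,0,0.002,255],[0,0,0,0,0,0,255]]'
```

```text
clock: 15.8
position: [0.4884, 0.2029, 0.1502]
orientation: [[-0.987, 0.161, -0.0], [0.161, 0.987, -0.0], [0.0, -0.0, -1.0]]
wrist_force: [-0.1, -0.5, -0.3]
width: 0.277
grip_force: 79.1
clock: 16.13
position: [0.4884, 0.2029, 0.1442]
orientation: [[-0.987, 0.161, -0.0], [0.161, 0.987, -0.0], [0.0, -0.0, -1.0]]
wrist_force: [-0.6, 1.0, -1.5]
width: 0.276
grip_force: 79.1
```

In the hole, 13 mm deep with no force. Going down to just above the floor, then slowly onto it.

```bash
python3 -m creep '[[0,0,0,0,0,0.004,255],[0,0,0,0,0,0.004,255],[0,0,0,0,0,0.004,255],[0,0,0,0,0,0.004,255],[0,0,0,0,0,0.004,255],[0,0,0,0,0,0.003,255],[0,0,0,0,0,0,255],[0,0,0,0,0,0,255]]'
python3 -m creep '[[0,0,0,0,0,0.001,255],[0,0,0,0,0,0.001,255],[0,0,0,0,0,0.001,255],[0,0,0,0,0,0.001,255],[0,0,0,0,0,0,255],[0,0,0,0,0,0,255]]'
```

```text
clock: 16.8
position: [0.4885, 0.2029, 0.1214]
orientation: [[-0.987, 0.161, -0.0], [0.161, 0.987, -0.0], [0.0, -0.0, -1.0]]
wrist_force: [-0.5, -0.8, -1.4]
width: 0.276
grip_force: 79.1
clock: 17.3
position: [0.4886, 0.2029, 0.1176]
orientation: [[-0.987, 0.161, -0.0], [0.161, 0.987, -0.0], [0.0, -0.0, -1.0]]
wrist_force: [-0.7, 0.2, -0.9]
width: 0.279
grip_force: 79.2
```

```bash
python3 -m creep '[[0,0,0,0,0,0.0005,255],[0,0,0,0,0,0,150],[0,0,0,0,0,0,100],[0,0,0,0,0,0,50],[0,0,0,0,0,0,0],[0,0,0,0,0,0,0],[0,0,0,0,0,0,0],[0,0,0,0,0,0,0]]' 20
python3 -m creep '[[0,0,0,0,0,0,0],[0,0,0,0,0,-0.01,0],[0,0,0,0,0,-0.03,0],[0,0,0,0,0,-0.04,0],[0,0,0,0,0,-0.04,0],[0,0,0,0,0,-0.03,0],[0,0,0,0,0,0,0],[0,0,0,0,0,0,0]]'
python3 - <<'E'
from h import *
a=bot.grab_frame("scene");b=bot.grab_frame("side")
c=lambda i,x,y:cv2.resize(i[y:y+75,x:x+100],(400,300),interpolation=cv2.INTER_CUBIC)
cv2.imwrite("pics/end.png",np.vstack([np.hstack([c(a,250,130),c(a,135,200)]),np.hstack([c(b,145,145),c(b,255,225)])]))
E
```

```text
clock: 17.97
position: [0.4886, 0.2029, 0.1171]
orientation: [[-0.987, 0.161, -0.0], [0.161, 0.987, -0.0], [0.0, -0.0, -1.0]]
wrist_force: [0.2, 0.1, 0.6]
width: 0.997
grip_force: 0.0
clock: 18.63
position: [0.4894, 0.2033, 0.2695]
orientation: [[-0.987, 0.162, 0.003], [0.162, 0.987, 0.002], [-0.003, 0.003, -1.0]]
wrist_force: [-1.0, -0.4, -0.5]
width: 1.0
grip_force: 0.0
```

View pics/end.png

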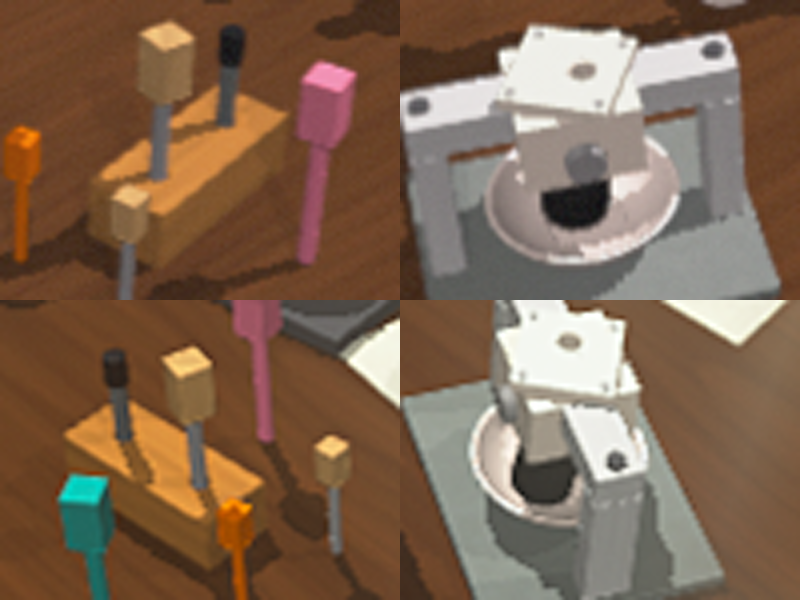

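The rod stands upright and fully down, with its handle at crop (165,62) as at the start. The filter lies in the dish and the gripper is clear, so I'm handing in.

```bash
python3 -m creep '[[0,0,0,0,0,0,0],[0,0,0,0,0,0,0],[0,0,0,0,0,0,0]]' | head -2; python3 -c "
from plant import bot
print(bot.sign_off())"
```

```text
clock: 18.98
position: [0.4883, 0.2027, 0.2663]
the job is handed in; nothing more can be done
None
```

The filter is in the dish, the rod is back upright and fully down in its hole in the stand, and the job was handed in at about 19 s; the hand-in returned no verdict.

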